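Load the glaze-test pots onto the kiln shelf in reverse order

TASK

Move the four clay pots from the plywood ware board to the grey kiln shelf, one on each white disc, centred and upright, in the reverse of the order in which they stand at the start: the pot at the left end of the board (as the robot sees it) goes to the right end of the shelf, and so on, because the shelf is turned round when it goes into the kiln and the test series must then read as before. Keep the pots upright and set them down without dropping them, do not push the jar, the bowl or the scraper about, and let go of everything at the end.

Things in the scene. Friction and masses are not known exactly. Their poses are not given: they have to be found in the camera images.
- tumbler_mid (a point): The tumbler: straight-sided open clay cup, 48 mm outside diameter all the way up (42 mm at the foot), 64 mm tall; about 0.1 to 0.2 kg. The point is its centre, on its axis, 32 mm above its foot (half-way up); z is up its axis. Foot 42 mm diameter. It starts on bat_a.
- beaker_mid (a point): The beaker: open clay cup that flares evenly from 42 mm diameter at the foot to 55 mm at the rim (48.5 mm at half height), 54 mm tall, the shortest of the four; about 0.1 to 0.2 kg. The point is its centre, on its axis, 27 mm above its foot (half-way up); z is up its axis. Foot 42 mm diameter. It starts on bat_b.
- vase_mid (a point): The vase: round-bellied clay bud vase, 54 mm diameter at the belly (28 to 42 mm above its foot), 42 mm at the foot, narrow neck (24 mm) with a 32 mm lip, 76 mm tall; about 0.1 to 0.2 kg. The point is its centre, on its axis, 38 mm above its foot (half-way up); z is up its axis. Foot 42 mm diameter. It starts on bat_c.
- flask_mid (a point): The flask: tall slim clay bottle, 44 mm diameter up to 62 mm above its foot, then a shoulder and a 20 mm neck, 88 mm tall, the tallest of the four; about 0.1 to 0.2 kg. The point is its centre, on its axis, 44 mm above its foot (half-way up); z is up its axis. Foot 42 mm diameter. It starts on bat_d.
- bat_a: Round white plaster bat, 68 mm diameter, 6 mm thick, fixed on the ware board; the tumbler stands on it at the start. Origin at the centre of its underside. The bats stay where they are; which bat is at which place of the row changes from start to start.
- bat_b: Round white plaster bat, 68 mm diameter, 6 mm thick, fixed on the ware board; the beaker stands on it at the start. Origin at the centre of its underside. The bats stay where they are; which bat is at which place of the row changes from start to start.
- bat_c: Round white plaster bat, 68 mm diameter, 6 mm thick, fixed on the ware board; the vase stands on it at the start. Origin at the centre of its underside. The bats stay where they are; which bat is at which place of the row changes from start to start.
- bat_d: Round white plaster bat, 68 mm diameter, 6 mm thick, fixed on the ware board; the flask stands on it at the start. Origin at the centre of its underside. The bats stay where they are; which bat is at which place of the row changes from start to start.
- board: The ware board: fixed plywood board on two battens, 100 mm (x) by 340 mm (y), with its long (y) axis across in front of the robot, +y towards the robot's left. Origin at the centre of its underside, on the bench; its top is 26 mm above the origin. Four bats stand in a row on it at about y = +120, +40, -40, -120 mm, x = 0 (each up to 3 mm off), so pots start with their feet 32 mm above the origin.
- shelf: The kiln shelf: fixed grey slab 110 mm (x) by 350 mm (y), with its long (y) axis across in front of the robot, +y towards the robot's left. Origin at the centre of its underside, on the bench. Four raised white setter discs, 70 mm diameter, lie on it, centred at x = 0, y = +120, +40, -40, -120 mm; their tops are 27 mm above the origin. It may lie nearer to or farther from the robot than the ware board.
- glaze_jar: Bystander: blue glaze jar with a white cap, 64 mm diameter, 85 mm tall, loose on the bench beside the work. Origin at the centre of its underside.
- water_bowl: Bystander: steel bowl, 110 mm diameter, 50 mm tall, loose on the bench beside the work. Origin at the centre of its underside.
- scraper: Bystander: scraper with wooden handle lying on the bench beside the work, about 140 mm long and 26 mm wide, 18 mm high. Origin at the underside of the handle's middle; its blade points to its +x.

How it is judged:
At the end, for the whole second after the job is handed in: Each pot stands upright (within 0.1 rad), released and at rest on the kiln shelf, within 12 mm of the centre of its disc along the shelf's x and y; the pot whose bat is at place y on the board is on the disc at place -y on the shelf (((y of bat_a in the frame of board between 0.09 and 0.15 m and y of tumbler_mid in the frame of shelf between -0.132 and -0.108 m) or (y of bat_a in the frame of board between 0.01 and 0.07 m and y of tumbler_mid in the frame of shelf between -0.052 and -0.028 m) or (y of bat_a in the frame of board between -0.07 and -0.01 m and y of tumbler_mid in the frame of shelf between 0.028 and 0.052 m) or (y of bat_a in the frame of board between -0.15 and -0.09 m and y of tumbler_mid in the frame of shelf between 0.108 and 0.132 m)) and x of tumbler_mid in the frame of shelf between -0.012 and 0.012 m and z of tumbler_mid in the frame of shelf between 0.054 and 0.064 m and angle between each of tumbler_mid, beaker_mid, vase_mid, flask_mid's own z axis and vertical below 0.1 rad and linear speed of each of tumbler, beaker, vase, flask below 0.02 m/s and contact force between the fingers and tumbler below 0.05 N and ((y of bat_b in the frame of board between 0.09 and 0.15 m and y of beaker_mid in the frame of shelf between -0.132 and -0.108 m) or (y of bat_b in the frame of board between 0.01 and 0.07 m and y of beaker_mid in the frame of shelf between -0.052 and -0.028 m) or (y of bat_b in the frame of board between -0.07 and -0.01 m and y of beaker_mid in the frame of shelf between 0.028 and 0.052 m) or (y of bat_b in the frame of board between -0.15 and -0.09 m and y of beaker_mid in the frame of shelf between 0.108 and 0.132 m)) and x of beaker_mid in the frame of shelf between -0.012 and 0.012 m and z of beaker_mid in the frame of shelf between 0.049 and 0.059 m and contact force between the fingers and beaker below 0.05 N and ((y of bat_c in the frame of board between 0.09 and 0.15 m and y of vase_mid in the frame of shelf between -0.132 and -0.108 m) or (y of bat_c in the frame of board between 0.01 and 0.07 m and y of vase_mid in the frame of shelf between -0.052 and -0.028 m) or (y of bat_c in the frame of board between -0.07 and -0.01 m and y of vase_mid in the frame of shelf between 0.028 and 0.052 m) or (y of bat_c in the frame of board between -0.15 and -0.09 m and y of vase_mid in the frame of shelf between 0.108 and 0.132 m)) and x of vase_mid in the frame of shelf between -0.012 and 0.012 m and z of vase_mid in the frame of shelf between 0.06 and 0.07 m and contact force between the fingers and vase below 0.05 N and ((y of bat_d in the frame of board between 0.09 and 0.15 m and y of flask_mid in the frame of shelf between -0.132 and -0.108 m) or (y of bat_d in the frame of board between 0.01 and 0.07 m and y of flask_mid in the frame of shelf between -0.052 and -0.028 m) or (y of bat_d in the frame of board between -0.07 and -0.01 m and y of flask_mid in the frame of shelf between 0.028 and 0.052 m) or (y of bat_d in the frame of board between -0.15 and -0.09 m and y of flask_mid in the frame of shelf between 0.108 and 0.132 m)) and x of flask_mid in the frame of shelf between -0.012 and 0.012 m and z of flask_mid in the frame of shelf between 0.066 and 0.076 m and contact force between the fingers and flask below 0.05 N); the robot touches nothing.
It fails at once if a pot is tipped over (more than 40 degrees) (angle between any of tumbler_mid, beaker_mid, vase_mid, flask_mid's own z axis and vertical above 0.7 rad).
It fails at once if a pot is dropped (falls freely about 20 mm or more) ((linear speed of tumbler above 0.6 m/s and contact force between each of the arm, the fingers and tumbler below 0.01 N) or (linear speed of beaker above 0.6 m/s and contact force between each of the arm, the fingers and beaker below 0.01 N) or (linear speed of vase above 0.6 m/s and contact force between each of the arm, the fingers and vase below 0.01 N) or (linear speed of flask above 0.6 m/s and contact force between each of the arm, the fingers and flask below 0.01 N)).
It fails at once if the jar, the bowl or the scraper is pushed more than 20 mm (distance of any of glaze_jar, water_bowl, scraper from where it was at the start of the episode above 0.02 m).
It also fails if it takes over 104 s, if anything falls off the work surface, if the arm or the gripper's body presses on something with over 40 N, if the wrist force passes 120 N, or if a joint passes its speed limit or range.

ROBOT

A 6-joint arm with a two-finger parallel gripper is mounted at the origin on the work surface. World frame = base frame: x ahead of the robot, y to its left, z up, the work surface at z = 0. Lengths are in m, angles in rad, forces in N, time in s.
With the tool pointing down it reaches from about 0.15 to 0.775 m from the base axis. Payload 6.1 kg.
Tool frame: the origin (TCP) lies midway between the tips of the shut fingers; the grasp point (between the pads) lies 19 mm behind it; z points along the fingers, y is the line along which they close (so a half turn about z gives the same grasp; the last joint's range is limited). The gripper opens to 85 mm and grips with 20 to 120 N. Pads are 22 mm wide; open, the fingers measure 114 mm over their backs; the gripper's body (76 mm by 85 mm) begins 54 mm behind the grasp point. The pads swing forward as they close: fully open they stand 13 mm farther back than shut.
Start: joints at [1.15, 0.126, -0.04, 1.405, 0, 1.571], TCP at [0.214, 0.479, 0.231] pointing down, gripper open.
Joint ranges: [-2.72, 2.72], [-0.95, 1.95], [-1.27, 1.35], [-1.78, 2.02], [-1.46, 1.47], [-3.14, 3.14]. Speed limits (rad/s): [2.39, 2.39, 3.01, 3.14, 3.14, 3.14].

INTERFACE

Orientations are given as a unit quaternion [x, y, z, w].
In Python, from plant import read_state, cams, sign_off, finder gives the robot as it stands.
- The arm moves only by the tool jog_arm, never from a script. Its argument "moves" is a list of rows, each an object with "dp": the shift along the tool's x, y, z in m, a list of three; "rotation": the turn, a rotation vector about the tool's x, y, z in degrees, a list of three. In form: [{"dp": [dx, dy, dz], "rotation": [ax, ay, az]}, ...]. A call has 1 to 12 rows; each row is the pose to reach, as a shift and turn from the pose commanded when the call began, along the tool's axes at that moment; what a row does not reach only later rows make up. A row lasts 1/12 s, in which the tool goes at most 41.7 mm and 7.16 degrees, less where a joint would pass 70% of its speed; a pose out of reach is approached as far as the arm can. A call with a gripper value outside its range is refused whole. "claw" is the opening, from 0 (shut) to 1 (fully open), set as the call begins (left out, the last holds). The fingers move at their own pace and stop on an object; "force" is the grip in N (left out, the last holds). Time passes only in rows, so rows that repeat a pose let the fingers close. It gives the time, the measured TCP pose, the force, the opening and the grip force at its end, in the units of the state.
- read_state(): the state, without advancing time (a new reading comes with each control period).
- cams.capture(name): name is "side" or "top"; returns the picture (400x640x3 uint8, red, green, blue); there is no depth.
- cams.camera_info(name): a dict with "fx", "fy", "cx", "cy" (pixels), "distortion" ([k1, k2, p1, p2, k3] as OpenCV has them; the pictures are not rectified), "R" (3x3) and "t" (3): a world point X has camera coordinates R X + t. Camera axes: x right, y down, z forward; pixel columns grow to the right and rows downward; lengths in m; the calibration is good to about 2 mm. A picture is of the moment at which its call begins. camera_info takes no time and is no camera call.
- sign_off(): hands the job in; it is judged then, once.
Trained networks look in the newest picture that a camera, given by its name, has taken for a name from the list of things; names that differ only in an ending like _2 or _b are one class to them, and where a whole thing is asked for, a point or a joint stands for the part that bears it (a point fixed in the world has none). Each returns a list of dicts, best first, with "score" (0 to 1); they miss things now and then, are a little off and sometimes report something else, mostly with a low value. They report only what shows in the picture. A call takes as long as a camera call.
- finder.boxes_of(camera, target): "location" ([x, y, z] in m, in world coordinates, good to about 4 mm: the middle of the surface that is visible of it).
The state is a dict: "time_s": time; "joint_positions": joint angles; "joint_velocities": joint speeds; "effort": joint torques, N m; "position": TCP position; "ee_rot": TCP orientation; "contact_force": force on the tool from outside, world axes, zero at the start; "ft_torque": the same for the moment, N m; "width": finger opening in m; "grip_force": force on a finger pad.
Only numpy, scipy, OpenCV 4.12 (cv2) and the standard library are available. Lean on these libraries where they do the work, as an engineer would, in place of code of your own. Each camera call takes 0.05 s, during which the arm holds its last target. There are 200 camera calls.

## Working session

There is one attempt and no reset: what is moved stays moved. The work goes in short steps, Python scripts to look and compute and a tool call to move; the robot and the scene stay as the last step left them, time stands still between calls to the robot, and variables do not carry over. Pictures are saved under pics/ and viewed, at most 14 in all, crops included, and the job is handed in when it is done.

Besides the shell and the picture viewer there is one more tool, called after ">>>" as name(argument=value, ...) on one line, values as JSON. jog_arm: Moves the arm, as the interface text tells. Its arguments: {"type":"object","properties":{"moves":{"type":"array"},"claw":{"type":"number"},"force":{"type":"number"}},"required":["moves"]}

```bash
mkdir -p pics; ls; python3 - <<'E'
from plant import read_state, cams, finder
import cv2
s=read_state(); print(s['time_s'],s['position'],s['ee_rot'],s['width'])
for c in ('top','side'):
    im=cams.capture(c); cv2.imwrite(f'pics/{c}0.png',im[:,:,::-1])
    i=cams.camera_info(c); print(c,i)
    for n in ('tumbler_mid','beaker_mid','vase_mid','flask_mid','board','shelf','bat_a','glaze_jar','water_bowl','scraper'):
        print(n,[(round(d['score'],2),[round(float(v),3) for v in d['location']]) for d in finder.boxes_of(c,n)[:5]])
print(read_state()['time_s'])
E
```

```text
pics
0.0 [0.21429304 0.47883956 0.23051953] [ 2.08850691e-01  9.77947208e-01 -7.84190359e-04 -1.77014167e-04] 0.08542641732822405
top {'fx': 517.307320475694, 'fy': 517.307320475694, 'cx': 310.4930677397033, 'cy': 198.36334291165488, 'distortion': array([-0.07362851,  0.        ,  0.        ,  0.        ,  0.        ]), 'R': array([[-0.04442792, -0.99900758, -0.00316431],
       [-0.97596868,  0.04407929, -0.21340609],
       [ 0.21333378, -0.00639292, -0.97695846]]), 't': array([0.01932455, 0.59466121, 1.13828824])}
tumbler_mid [(0.71, [0.48, -0.122, 0.056])]
beaker_mid [(0.72, [0.478, -0.043, 0.058])]
vase_mid [(0.75, [0.47, 0.042, 0.093])]
flask_mid [(0.17, [0.657, 0.016, 0.022])]
board [(0.74, [0.464, -0.08, 0.026])]
shelf [(0.68, [0.654, 0.02, 0.025])]
bat_a [(0.8, [0.461, -0.102, 0.036]), (0.79, [0.468, -0.189, 0.03]), (0.78, [0.451, -0.034, 0.029]), (0.48, [0.461, 0.042, 0.033])]
glaze_jar [(0.64, [0.449, 0.321, 0.083])]
water_bowl [(0.83, [0.466, -0.365, 0.022])]
scraper [(0.56, [0.686, 0.404, 0.017]), (0.46, [0.47, 0.037, 0.093])]
side {'fx': 510.6839221457136, 'fy': 510.683
[... 153 characters left out ...]
[ 0.99690442, -0.07654919,  0.01793857],
       [-0.03971297, -0.68717601, -0.72540472],
       [ 0.0678561 ,  0.72244678, -0.6880888 ]]), 't': array([-0.59625551,  0.0781155 ,  1.25087236])}
tumbler_mid [(0.75, [0.481, -0.129, 0.078])]
beaker_mid [(0.69, [0.479, -0.036, 0.073])]
vase_mid [(0.7, [0.471, 0.02, 0.086])]
flask_mid [(0.85, [0.479, -0.217, 0.095])]
board [(0.76, [0.474, -0.14, 0.027])]
shelf [(0.71, [0.498, -0.125, 0.037]), (0.59, [0.663, -0.013, 0.023])]
bat_a [(0.81, [0.483, -0.221, 0.031]), (0.63, [0.453, -0.041, 0.035]), (0.6, [0.497, 0.037, 0.029])]
glaze_jar [(0.57, [0.457, 0.308, 0.057])]
water_bowl [(0.69, [0.459, -0.344, 0.019])]
scraper [(0.75, [0.691, 0.4, 0.011])]
1.1
```

View pics/top0.png

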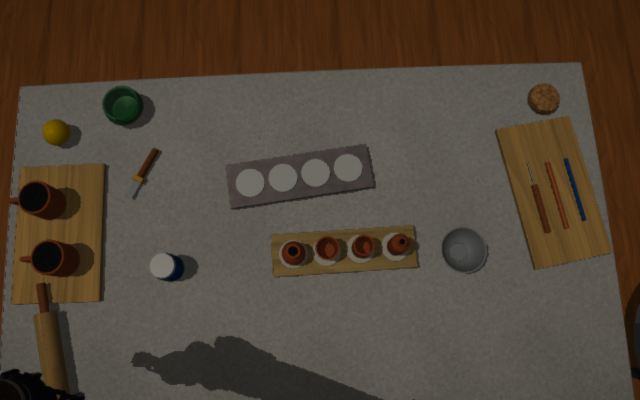

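View pics/side0.png

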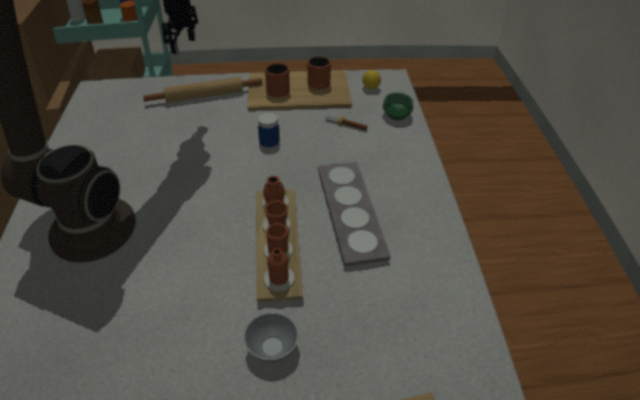

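```bash
cat > h.py <<'E'
import numpy as np, cv2
from plant import read_state, cams, finder
def pix2plane(cam,uv,z):
    i=cams.camera_info(cam); K=np.array([[i['fx'],0,i['cx']],[0,i['fy'],i['cy']],[0,0,1]])
    n=cv2.undistortPoints(np.array(uv,float).reshape(-1,1,2),K,i['distortion'])[:,0]
    R,t=i['R'],i['t']; C=-R.T@t; d=np.c_[n,np.ones(len(n))]@R
    return C+d*((z-C[2])/d[:,2])[:,None]
def proj(cam,X):
    i=cams.camera_info(cam); K=np.array([[i['fx'],0,i['cx']],[0,i['fy'],i['cy']],[0,0,1]])
    return cv2.projectPoints(np.array(X,float).reshape(-1,1,3),cv2.Rodrigues(i['R'])[0],np.array(i['t']),K,i['distortion'])[0][:,0]
def shot(cam,name):
    im=np.ascontiguousarray(cams.capture(cam)[:,:,::-1]); cv2.imwrite(f'pics/{name}.png',im); return im
E
python3 - <<'E'
from h import *
for c in ('top','side'):
    im=cv2.imread(f'pics/{c}0.png'); 
    box=(215,140,385,215) if c=='top' else (315,155,390,265)
    x0,y0,x1,y1=box; g=im[y0:y1,x0:x1].min(2)
    _,m=cv2.threshold(g,0,255,cv2.THRESH_OTSU)
    g2=g.copy(); 
    t=135
    for t in (110,125,140,150):
        n,l,st,ce=cv2.connectedComponentsWithStats((g>t).astype(np.uint8))
        k=[j for j in range(1,n) if 100<st[j,4]<1500]
        print(c,t,[(st[j,4],np.round(ce[j]+[x0,y0],1).tolist(),pix2plane(c,[ce[j]+[x0,y0]],.027)[0,:2].round(4).tolist()) for j in k])
im=cv2.imread('pics/top0.png')[215:285,255:435]; a=cv2.resize(im,None,fx=4.4,fy=4.4,interpolation=cv2.INTER_CUBIC)
im=cv2.imread('pics/side0.png')[165:305,230:400]; b=cv2.resize(im,None,fx=2,fy=2,interpolation=cv2.INTER_CUBIC)
a=np.clip(a*1.7,0,255).astype(np.uint8); b=np.clip(b*1.7,0,255).astype(np.uint8)
o=np.zeros((a.shape[0]+b.shape[0],a.shape[1],3),np.uint8); o[:a.shape[0]]=a;o[a.shape[0]:,:b.shape[1]]=b
cv2.imwrite('pics/crop0.png',o);print(o.shape)
E
```

```text
top 110 []
top 125 []
top 140 []
top 150 []
side 110 [(np.int32(285), [341.3, 175.0], [0.6489, 0.1338]), (np.int32(335), [347.6, 195.0], [0.6573, 0.0545]), (np.int32(386), [354.6, 217.0], [0.6661, -0.0252]), (np.int32(461), [362.2, 240.9], [0.6749, -0.1048])]
side 125 []
side 140 []
side 150 []
(588, 792, 3)
```

View pics/crop0.png

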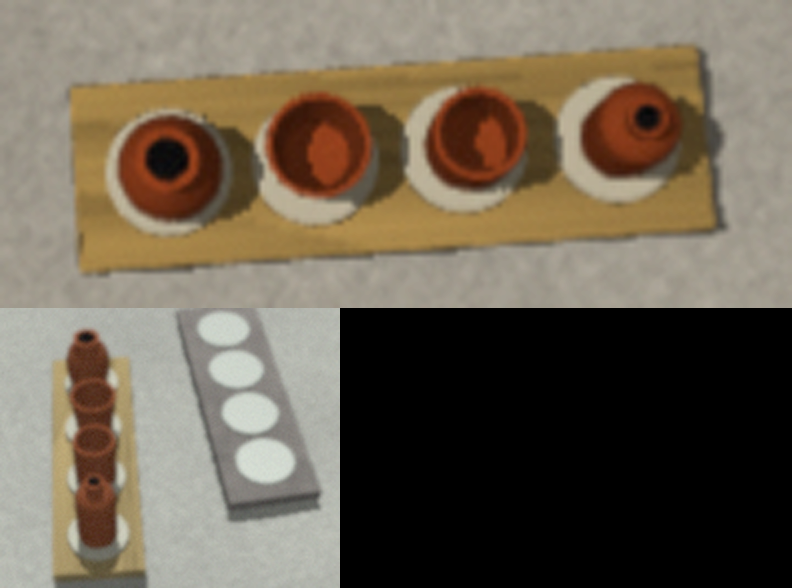

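```bash
python3 - <<'E'
from h import *
im=cv2.imread('pics/top0.png'); x0,y0,x1,y1=215,140,385,215
g=im[y0:y1,x0:x1].min(2); print(np.percentile(g,[50,90,97,99]))
for t in (85,95,100):
    n,l,st,ce=cv2.connectedComponentsWithStats((g>t).astype(np.uint8))
    print(t,[(int(st[j,4]),pix2plane('top',[ce[j]+[x0,y0]],.027)[0,:2].round(4).tolist()) for j in range(1,n) if 100<st[j,4]<1500])
p=np.array([[167,158],[320,145],[477,132],[648,117]])/4.4+[255,215]-.4
for n,u,h,v in zip('vase beaker tumbler flask'.split(),p,(76,54,64,88),((86,337-308),(93,393-308),(95,440-308),(94,481-308))):
    v=np.array(v)/2+[230,165]-.25
    print(n,pix2plane('top',[u],.032+h/1000)[0,:2].round(4),pix2plane('side',[v],.032+h/1000)[0,:2].round(4))
b=np.array([[70,88],[695,45],[718,230],[80,272]])/4.4+[255,215]-.4
q=pix2plane('top',b,.026);print(q[:,:2].round(3),q.mean(0).round(4))
E
```

```text
[ 83. 100. 102. 103.]
85 [(240, [0.7351, 0.1107]), (359, [0.6984, -0.176]), (597, [0.676, -0.101]), (601, [0.6673, -0.0215]), (607, [0.6584, 0.0581]), (612, [0.6495, 0.1379]), (102, [0.5827, -0.1131]), (200, [0.5817, 0.0117])]
95 [(548, [0.6762, -0.1005]), (561, [0.6675, -0.0214]), (574, [0.6586, 0.0584]), (590, [0.6497, 0.1378])]
100 [(336, [0.6531, 0.0597]), (524, [0.649, 0.1381])]
vase [0.4703 0.0374] [0.4693 0.035 ]
beaker [ 0.476  -0.0398] [ 0.4762 -0.0397]
tumbler [ 0.4777 -0.1189] [ 0.4784 -0.1241]
flask [ 0.4783 -0.2017] [ 0.4778 -0.2041]
[[ 0.52   0.091]
 [ 0.528 -0.247]
 [ 0.428 -0.251]
 [ 0.421  0.088]] [ 0.4743 -0.0798  0.026 ]
```

>>> jog_arm(moves=[{"dp": [0, 0, 0], "rotation": [0, 0, 7]}, {"dp": [0, 0, 0], "rotation": [0, 0, 14]}, {"dp": [0, 0, 0], "rotation": [0, 0, 21]}, {"dp": [0, 0, 0], "rotation": [0, 0, 28]}, {"dp": [0, 0, 0], "rotation": [0, 0, 35]}, {"dp": [0, 0, 0], "rotation": [0, 0, 42]}, {"dp": [0, 0, 0], "rotation": [0, 0, 49]}, {"dp": [0, 0, 0], "rotation": [0, 0, 56]}, {"dp": [0, 0, 0], "rotation": [0, 0, 63]}, {"dp": [0, 0, 0], "rotation": [0, 0, 65.9]}, {"dp": [0, 0, 0], "rotation": [0, 0, 65.9]}], claw=1)

```text
time_s: 2.02
position: [0.2144, 0.4792, 0.2313]
ee_rot: [0.708, 0.707, -0.0, 0.0]
contact_force: [0.5, 0.1, 0.4]
width: 0.0855
grip_force: 0.0
```

>>> jog_arm(moves=[{"dp": [-0.03, 0.018, 0.0], "rotation": [0, 0, 0]}, {"dp": [-0.442, 0.255, 0.05], "rotation": [0, 0, 0]}, {"dp": [-0.442, 0.255, 0.05], "rotation": [0, 0, 0]}, {"dp": [-0.442, 0.255, 0.05], "rotation": [0, 0, 0]}, {"dp": [-0.442, 0.255, 0.05], "rotation": [0, 0, 0]}, {"dp": [-0.442, 0.255, 0.05], "rotation": [0, 0, 0]}, {"dp": [-0.442, 0.255, 0.05], "rotation": [0, 0, 0]}, {"dp": [-0.442, 0.255, 0.05], "rotation": [0, 0, 0]}, {"dp": [-0.442, 0.255, 0.05], "rotation": [0, 0, 0]}, {"dp": [-0.442, 0.255, 0.05], "rotation": [0, 0, 0]}, {"dp": [-0.442, 0.255, 0.05], "rotation": [0, 0, 0]}, {"dp": [-0.442, 0.255, 0.05], "rotation": [0, 0, 0]}])

```text
time_s: 3.02
position: [0.4603, 0.052, 0.1834]
ee_rot: [0.707, 0.708, 0.0, 0.0]
contact_force: [0.9, -0.4, 0.7]
width: 0.0856
grip_force: 0.0
```

>>> jog_arm(moves=[{"dp": [0, 0, 0], "rotation": [0, 0, 0]}, {"dp": [0, 0, 0], "rotation": [0, 0, 0]}, {"dp": [0, 0, 0], "rotation": [0, 0, 0]}, {"dp": [0, 0, 0], "rotation": [0, 0, 0]}])

```text
time_s: 3.35
position: [0.4593, 0.0549, 0.1835]
ee_rot: [0.706, 0.708, 0.0, -0.0]
contact_force: [-0.6, 0.8, -0.0]
width: 0.0854
grip_force: 0.0
```

>>> jog_arm(moves=[{"dp": [-0.0184, 0.0105, 0.0], "rotation": [0, 0, 0]}, {"dp": [-0.0184, 0.0105, 0.03], "rotation": [0, 0, 0]}, {"dp": [-0.0184, 0.0105, 0.055], "rotation": [0, 0, 0]}, {"dp": [-0.0184, 0.0105, 0.08], "rotation": [0, 0, 0]}, {"dp": [-0.0184, 0.0105, 0.105], "rotation": [0, 0, 0]}, {"dp": [-0.0184, 0.0105, 0.125], "rotation": [0, 0, 0]}, {"dp": [-0.0184, 0.0105, 0.1395], "rotation": [0, 0, 0]}, {"dp": [-0.0184, 0.0105, 0.1395], "rotation": [0, 0, 0]}, {"dp": [-0.0184, 0.0105, 0.1395], "rotation": [0, 0, 0]}])

```text
time_s: 4.1
position: [0.4693, 0.0369, 0.0438]
ee_rot: [0.706, 0.708, -0.0, -0.0]
contact_force: [-0.3, -0.0, -0.1]
width: 0.0858
grip_force: 0.0
```

```bash
python3 - <<'E'
from h import *
a=shot('top','t1')[215:285,255:435]; b=shot('side','s1')[150:305,200:400]
a=cv2.resize(a,None,fx=4,fy=4,interpolation=cv2.INTER_CUBIC); b=cv2.resize(b,None,fx=2,fy=2,interpolation=cv2.INTER_CUBIC)
o=np.zeros((a.shape[0]+b.shape[0],720,3),np.uint8); o[:a.shape[0]]=a;o[a.shape[0]:,:b.shape[1]]=b
cv2.imwrite('pics/c1.png',np.clip(o*1.6,0,255).astype(np.uint8))
E
```

```text
(no output)
```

View pics/c1.png

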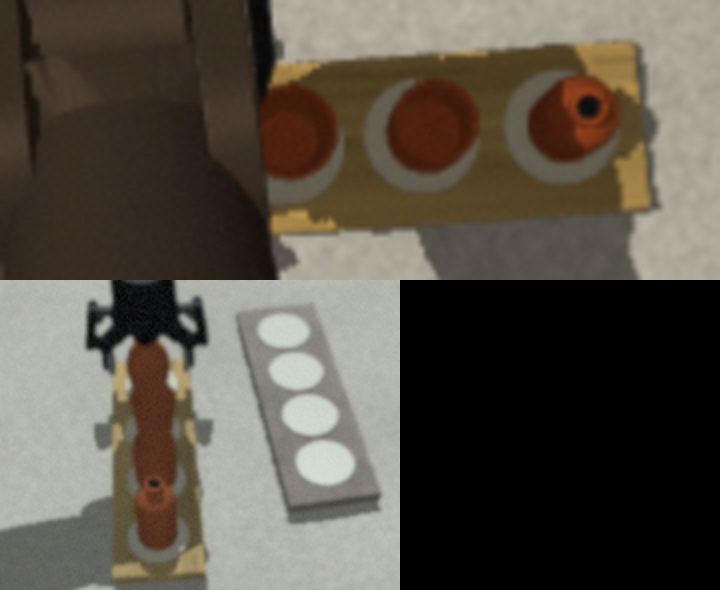

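The picture shows the fingers (crop x≈108 and 190) evenly about the vase (x≈149), with nothing touched; I close on it.

>>> jog_arm(moves=[{"dp": [0, 0, 0], "rotation": [0, 0, 0]}, {"dp": [0, 0, 0], "rotation": [0, 0, 0]}, {"dp": [0, 0, 0], "rotation": [0, 0, 0]}, {"dp": [0, 0, 0], "rotation": [0, 0, 0]}, {"dp": [0, 0, 0], "rotation": [0, 0, 0]}, {"dp": [0, 0, 0], "rotation": [0, 0, 0]}, {"dp": [0, 0, 0], "rotation": [0, 0, 0]}, {"dp": [0, 0, 0], "rotation": [0, 0, 0]}, {"dp": [0, 0, 0], "rotation": [0, 0, 0]}], claw=0, force=30)

```text
time_s: 4.95
position: [0.4706, 0.0357, 0.045]
ee_rot: [0.707, 0.707, 0.001, 0.0]
contact_force: [-2.6, 0.3, 5.6]
width: 0.0527
grip_force: 31.0
```

>>> jog_arm(moves=[{"dp": [0, 0, -0.005], "rotation": [0, 0, 0]}, {"dp": [0, 0, -0.015], "rotation": [0, 0, 0]}, {"dp": [0, 0, -0.03], "rotation": [0, 0, 0]}, {"dp": [0, 0, -0.048], "rotation": [0, 0, 0]}, {"dp": [0, 0, -0.066], "rotation": [0, 0, 0]}, {"dp": [0, 0, -0.084], "rotation": [0, 0, 0]}, {"dp": [0, 0, -0.1], "rotation": [0, 0, 0]}, {"dp": [0, 0, -0.112], "rotation": [0, 0, 0]}, {"dp": [0, 0, -0.12], "rotation": [0, 0, 0]}, {"dp": [0, 0, -0.12], "rotation": [0, 0, 0]}])

```text
time_s: 5.78
position: [0.4711, 0.0356, 0.1661]
ee_rot: [0.707, 0.707, 0.001, 0.001]
contact_force: [0.7, 0.3, -1.3]
width: 0.0525
grip_force: 32.2
```

```bash
python3 - <<'E'
from h import *
print(read_state()['position'])
b=shot('side','s2')[60:305,180:400]; t=cv2.resize(b,None,fx=2.4,fy=2.4,interpolation=cv2.INTER_CUBIC)
cv2.imwrite('pics/c2.png',np.clip(t*1.6,0,255).astype(np.uint8))
E
```

```text
[0.47113437 0.03562449 0.16606619]
```

View pics/c2.png

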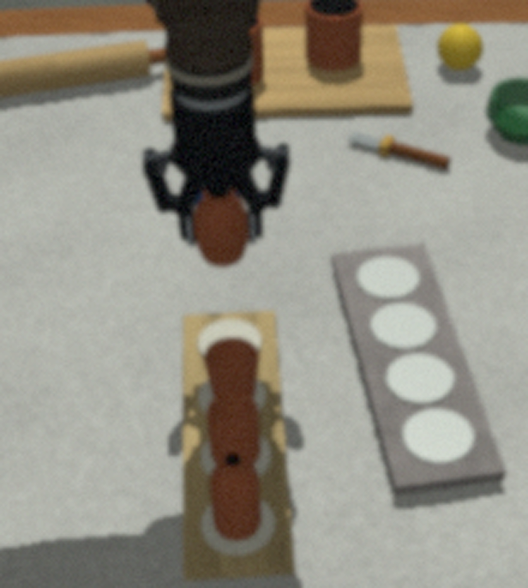

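The vase hangs upright between the pads (crop 220,232) and its bat is clear; on to the right-hand disc.

>>> jog_arm(moves=[{"dp": [-0.003, 0.005, 0], "rotation": [0, 0, 0]}, {"dp": [-0.012, 0.018, 0], "rotation": [0, 0, 0]}, {"dp": [-0.025, 0.038, 0], "rotation": [0, 0, 0]}, {"dp": [-0.042, 0.062, 0], "rotation": [0, 0, 0]}, {"dp": [-0.059, 0.087, 0], "rotation": [0, 0, 0]}, {"dp": [-0.076, 0.112, 0], "rotation": [0, 0, 0]}, {"dp": [-0.093, 0.137, 0], "rotation": [0, 0, 0]}, {"dp": [-0.11, 0.162, 0], "rotation": [0, 0, 0]}, {"dp": [-0.124, 0.183, 0], "rotation": [0, 0, 0]}, {"dp": [-0.134, 0.198, 0], "rotation": [0, 0, 0]}, {"dp": [-0.139, 0.205, 0], "rotation": [0, 0, 0]}, {"dp": [-0.139, 0.205, 0], "rotation": [0, 0, 0]}])

```text
time_s: 6.83
position: [0.6762, -0.1052, 0.1614]
ee_rot: [0.708, 0.706, -0.001, -0.001]
contact_force: [-0.3, 0.2, -2.2]
width: 0.0528
grip_force: 32.2
```

>>> jog_arm(moves=[{"dp": [0, 0, 0.008], "rotation": [0, 0, 0]}, {"dp": [0, 0, 0.024], "rotation": [0, 0, 0]}, {"dp": [0, 0, 0.044], "rotation": [0, 0, 0]}, {"dp": [0, 0, 0.064], "rotation": [0, 0, 0]}, {"dp": [0, 0, 0.084], "rotation": [0, 0, 0]}, {"dp": [0, 0, 0.1], "rotation": [0, 0, 0]}, {"dp": [0, 0, 0.11], "rotation": [0, 0, 0]}, {"dp": [0, 0, 0.115], "rotation": [0, 0, 0]}, {"dp": [0, 0, 0.115], "rotation": [0, 0, 0]}])

```text
time_s: 7.58
position: [0.674, -0.1028, 0.0477]
ee_rot: [0.707, 0.707, -0.001, -0.001]
contact_force: [-1.3, 0.1, -1.9]
width: 0.0527
grip_force: 32.2
```

```bash
python3 - <<'E'
from h import *
print(read_state()['position'],read_state()['contact_force'])
b=shot('side','s3')[140:290,270:430]; t=cv2.resize(b,None,fx=3.5,fy=3.5,interpolation=cv2.INTER_CUBIC)
cv2.imwrite('pics/c3.png',np.clip(t*1.6,0,255).astype(np.uint8))
E
```

```text
[ 0.67395277 -0.10281874  0.04773961] [-1.30660024  0.07531811 -1.87558606]
```

View pics/c3.png

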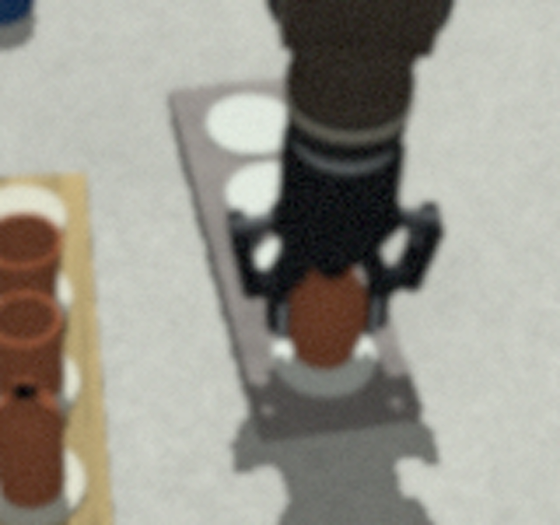

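The vase is over the right disc (crop ~325,365), still a few mm up; I lower gently.

>>> jog_arm(moves=[{"dp": [0, 0, 0.002], "rotation": [0, 0, 0]}, {"dp": [0, 0, 0.004], "rotation": [0, 0, 0]}, {"dp": [0, 0, 0.0055], "rotation": [0, 0, 0]}, {"dp": [0, 0, 0.0065], "rotation": [0, 0, 0]}, {"dp": [0, 0, 0.0065], "rotation": [0, 0, 0]}, {"dp": [0, 0, 0.0065], "rotation": [0, 0, 0]}])

```text
time_s: 8.13
position: [0.6752, -0.1035, 0.0424]
ee_rot: [0.707, 0.707, 0.0, 0.0]
contact_force: [-0.0, 0.2, -1.9]
width: 0.0524
grip_force: 32.2
```

>>> jog_arm(moves=[{"dp": [0, 0, 0.001], "rotation": [0, 0, 0]}, {"dp": [0, 0, 0.002], "rotation": [0, 0, 0]}, {"dp": [0, 0, 0.0025], "rotation": [0, 0, 0]}, {"dp": [0, 0, 0.0025], "rotation": [0, 0, 0]}])

```text
time_s: 8.47
position: [0.6752, -0.1034, 0.0401]
ee_rot: [0.707, 0.707, 0.0, 0.0]
contact_force: [0.1, -0.8, -0.2]
width: 0.0525
grip_force: 32.4
```

>>> jog_arm(moves=[{"dp": [0, 0, 0], "rotation": [0, 0, 0]}, {"dp": [0, 0, 0], "rotation": [0, 0, 0]}, {"dp": [0, 0, 0], "rotation": [0, 0, 0]}, {"dp": [0, 0, 0], "rotation": [0, 0, 0]}, {"dp": [0, 0, 0], "rotation": [0, 0, 0]}, {"dp": [0, 0, -0.01], "rotation": [0, 0, 0]}, {"dp": [0, 0, -0.03], "rotation": [0, 0, 0]}, {"dp": [0, 0, -0.06], "rotation": [0, 0, 0]}, {"dp": [0, 0, -0.09], "rotation": [0, 0, 0]}, {"dp": [0, 0, -0.12], "rotation": [0, 0, 0]}, {"dp": [0, 0, -0.12], "rotation": [0, 0, 0]}], claw=1)

```text
time_s: 9.38
position: [0.6777, -0.1038, 0.1681]
ee_rot: [0.707, 0.707, 0.003, 0.004]
contact_force: [1.1, 0.1, 0.5]
width: 0.0851
grip_force: 0.0
```

>>> jog_arm(moves=[{"dp": [0.006, -0.02, 0], "rotation": [0, 0, 0]}, {"dp": [0.018, -0.055, 0], "rotation": [0, 0, 0]}, {"dp": [0.03, -0.092, 0], "rotation": [0, 0, 0]}, {"dp": [0.042, -0.13, 0], "rotation": [0, 0, 0]}, {"dp": [0.054, -0.167, 0], "rotation": [0, 0, 0]}, {"dp": [0.061, -0.19, 0], "rotation": [0, 0, 0]}, {"dp": [0.0635, -0.199, 0], "rotation": [0, 0, 0]}, {"dp": [0.0635, -0.199, 0], "rotation": [0, 0, 0]}, {"dp": [0.0635, -0.199, 0], "rotation": [0, 0, 0]}, {"dp": [0.0635, -0.199, 0], "rotation": [0, 0, 0]}])

```text
time_s: 10.22
position: [0.4777, -0.0402, 0.1602]
ee_rot: [0.707, 0.707, 0.0, 0.001]
contact_force: [0.6, -0.6, -0.7]
width: 0.0853
grip_force: 0.0
```

```bash
python3 - <<'E'
from h import *
print(read_state()['position'])
a=shot('top','t4')[140:300,220:420]; a=cv2.resize(a,None,fx=3.5,fy=3.5,interpolation=cv2.INTER_CUBIC)
cv2.imwrite('pics/c4.png',np.clip(a*1.6,0,255).astype(np.uint8))
shot('side','s4')
for c in('top','side'): print(finder.boxes_of(c,'vase_mid')[:2])
E
```

```text
[ 0.47774547 -0.04020794  0.16021244]
[{'location': [0.682, -0.0966, 0.1066], 'score': 0.68}]
[{'location': [0.6758, -0.1205, 0.0813], 'score': 0.91}]
```

View pics/c4.png

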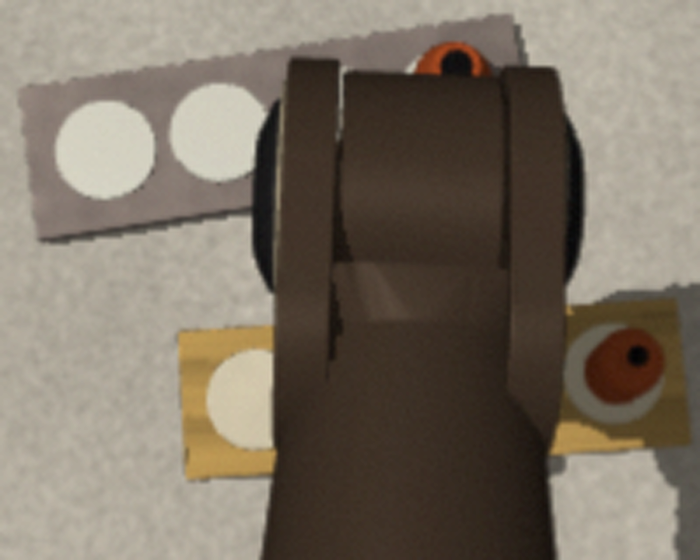

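The vase stands on the right disc (mouth at crop 457,60); the arm is over the beaker. Descending and closing.

>>> jog_arm(moves=[{"dp": [0, -0.001, 0.02], "rotation": [0, 0, 0]}, {"dp": [0, -0.001, 0.05], "rotation": [0, 0, 0]}, {"dp": [0, -0.001, 0.08], "rotation": [0, 0, 0]}, {"dp": [0, -0.001, 0.105], "rotation": [0, 0, 0]}, {"dp": [0, -0.001, 0.12], "rotation": [0, 0, 0]}, {"dp": [0, -0.001, 0.12], "rotation": [0, 0, 0]}, {"dp": [0, -0.001, 0.12], "rotation": [0, 0, 0]}, {"dp": [0, -0.001, 0.12], "rotation": [0, 0, 0]}])

```text
time_s: 11.08
position: [0.4761, -0.04, 0.0408]
ee_rot: [0.707, 0.707, 0.0, 0.0]
contact_force: [0.3, -0.0, 0.7]
width: 0.0856
grip_force: 0.0
```

>>> jog_arm(moves=[{"dp": [0, 0, 0], "rotation": [0, 0, 0]}, {"dp": [0, 0, 0], "rotation": [0, 0, 0]}, {"dp": [0, 0, 0], "rotation": [0, 0, 0]}, {"dp": [0, 0, 0], "rotation": [0, 0, 0]}, {"dp": [0, 0, 0], "rotation": [0, 0, 0]}, {"dp": [0, 0, 0], "rotation": [0, 0, 0]}, {"dp": [0, 0, 0], "rotation": [0, 0, 0]}, {"dp": [0, 0, 0], "rotation": [0, 0, 0]}, {"dp": [0, 0, 0], "rotation": [0, 0, 0]}], claw=0, force=30)

```text
time_s: 11.83
position: [0.4759, -0.0399, 0.0413]
ee_rot: [0.707, 0.707, 0.001, 0.001]
contact_force: [-2.1, 0.7, 6.1]
width: 0.0528
grip_force: 29.7
```

```bash
python3 - <<'E'
from h import *
print(pix2plane('top',[[350.2,156.8]],.103))
E
```

```text
[[ 0.67966888 -0.10220925  0.103     ]]
```

>>> jog_arm(moves=[{"dp": [0, 0, -0.003], "rotation": [0, 0, 0]}, {"dp": [0, 0, -0.008], "rotation": [0, 0, 0]}, {"dp": [0, 0, -0.014], "rotation": [0, 0, 0]}, {"dp": [0, 0, -0.02], "rotation": [0, 0, 0]}, {"dp": [0, 0, -0.02], "rotation": [0, 0, 0]}, {"dp": [0, 0, -0.02], "rotation": [0, 0, 0]}])

```text
time_s: 12.33
position: [0.4756, -0.0399, 0.0604]
ee_rot: [0.707, 0.707, 0.0, 0.0]
contact_force: [0.2, 1.1, -1.0]
width: 0.053
grip_force: 31.4
```

```bash
python3 - <<'E'
from h import *
b=shot('side','s5')[150:290,210:400]; t=cv2.resize(b,None,fx=3.5,fy=3.5,interpolation=cv2.INTER_CUBIC)
cv2.imwrite('pics/c5.png',np.clip(t*1.6,0,255).astype(np.uint8))
E
```

```text
(no output)
```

View pics/c5.png

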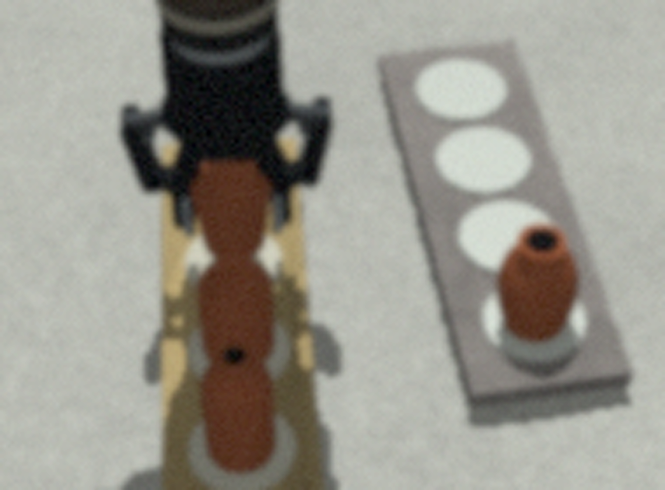

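The beaker is held upright (crop 230,210) and the vase stands well on its disc (540,340).

>>> jog_arm(moves=[{"dp": [0, 0, -0.01], "rotation": [0, 0, 0]}, {"dp": [0, 0, -0.028], "rotation": [0, 0, 0]}, {"dp": [0, 0.004, -0.045], "rotation": [0, 0, 0]}, {"dp": [0, 0.018, -0.055], "rotation": [0, 0, 0]}, {"dp": [0.002, 0.042, -0.06], "rotation": [0, 0, 0]}, {"dp": [0.005, 0.07, -0.06], "rotation": [0, 0, 0]}, {"dp": [0.008, 0.098, -0.06], "rotation": [0, 0, 0]}, {"dp": [0.011, 0.126, -0.06], "rotation": [0, 0, 0]}, {"dp": [0.014, 0.154, -0.06], "rotation": [0, 0, 0]}, {"dp": [0.016, 0.178, -0.06], "rotation": [0, 0, 0]}, {"dp": [0.017, 0.191, -0.06], "rotation": [0, 0, 0]}, {"dp": [0.017, 0.191, -0.06], "rotation": [0, 0, 0]}])

```text
time_s: 13.38
position: [0.6684, -0.0226, 0.1191]
ee_rot: [0.707, 0.707, 0.0, -0.0]
contact_force: [-0.8, -0.5, -1.5]
width: 0.0524
grip_force: 31.7
```

>>> jog_arm(moves=[{"dp": [0, 0, 0.005], "rotation": [0, 0, 0]}, {"dp": [0, 0, 0.018], "rotation": [0, 0, 0]}, {"dp": [0, 0, 0.036], "rotation": [0, 0, 0]}, {"dp": [0, 0, 0.054], "rotation": [0, 0, 0]}, {"dp": [0, 0, 0.068], "rotation": [0, 0, 0]}, {"dp": [0, 0, 0.076], "rotation": [0, 0, 0]}, {"dp": [0, 0, 0.08], "rotation": [0, 0, 0]}, {"dp": [0, 0, 0.08], "rotation": [0, 0, 0]}, {"dp": [0, 0, 0.08], "rotation": [0, 0, 0]}])

```text
time_s: 14.13
position: [0.6661, -0.023, 0.0406]
ee_rot: [0.707, 0.707, 0.0, 0.0]
contact_force: [1.1, -0.6, -1.2]
width: 0.0524
grip_force: 31.7
```

```bash
python3 - <<'E'
from h import *
print(pix2plane('side',[np.array([542,240])/3.5+[210,150]-.36],.103))
E
```

```text
[[ 0.67512525 -0.10381488  0.103     ]]
```

>>> jog_arm(moves=[{"dp": [0, 0, 0.0015], "rotation": [0, 0, 0]}, {"dp": [0, 0, 0.0028], "rotation": [0, 0, 0]}, {"dp": [0, 0, 0.004], "rotation": [0, 0, 0]}, {"dp": [0, 0, 0.004], "rotation": [0, 0, 0]}, {"dp": [0, 0, 0.004], "rotation": [0, 0, 0]}])

```text
time_s: 14.55
position: [0.6665, -0.0229, 0.0365]
ee_rot: [0.707, 0.707, 0.0, 0.0]
contact_force: [-0.8, -0.6, 2.5]
width: 0.0529
grip_force: 31.5
```

Contact (force +2.5 N); release and go up, then to the tumbler.

>>> jog_arm(moves=[{"dp": [0, 0, 0], "rotation": [0, 0, 0]}, {"dp": [0, 0, 0], "rotation": [0, 0, 0]}, {"dp": [0, 0, 0], "rotation": [0, 0, 0]}, {"dp": [0, 0, 0], "rotation": [0, 0, 0]}, {"dp": [0, 0, 0], "rotation": [0, 0, 0]}, {"dp": [0, 0, -0.01], "rotation": [0, 0, 0]}, {"dp": [0, 0, -0.03], "rotation": [0, 0, 0]}, {"dp": [0, 0, -0.06], "rotation": [0, 0, 0]}, {"dp": [0, 0, -0.09], "rotation": [0, 0, 0]}, {"dp": [0, 0, -0.12], "rotation": [0, 0, 0]}, {"dp": [0, 0, -0.12], "rotation": [0, 0, 0]}], claw=1)

```text
time_s: 15.47
position: [0.6688, -0.023, 0.1639]
ee_rot: [0.707, 0.707, 0.004, 0.004]
contact_force: [-0.3, 0.2, 1.5]
width: 0.0853
grip_force: 0.0
```

>>> jog_arm(moves=[{"dp": [-0.009, -0.018, 0], "rotation": [0, 0, 0]}, {"dp": [-0.025, -0.048, 0], "rotation": [0, 0, 0]}, {"dp": [-0.042, -0.08, 0], "rotation": [0, 0, 0]}, {"dp": [-0.059, -0.113, 0], "rotation": [0, 0, 0]}, {"dp": [-0.076, -0.146, 0], "rotation": [0, 0, 0]}, {"dp": [-0.09, -0.172, 0], "rotation": [0, 0, 0]}, {"dp": [-0.098, -0.188, 0], "rotation": [0, 0, 0]}, {"dp": [-0.098, -0.188, 0], "rotation": [0, 0, 0]}, {"dp": [-0.098, -0.188, 0], "rotation": [0, 0, 0]}, {"dp": [-0.098, -0.188, 0], "rotation": [0, 0, 0]}])

```text
time_s: 16.3
position: [0.479, -0.1208, 0.1565]
ee_rot: [0.707, 0.707, 0.001, 0.001]
contact_force: [0.3, -0.3, -0.1]
width: 0.0852
grip_force: 0.0
```

```bash
python3 - <<'E'
from h import *
print(read_state()['position'])
a=shot('side','s6')[130:300,210:400]; a=cv2.resize(a,None,fx=3.5,fy=3.5,interpolation=cv2.INTER_CUBIC)
cv2.imwrite('pics/c6.png',np.clip(a[:600]*1.6,0,255).astype(np.uint8))
E
```

```text
[ 0.47901557 -0.12081275  0.15646498]
```

View pics/c6.png

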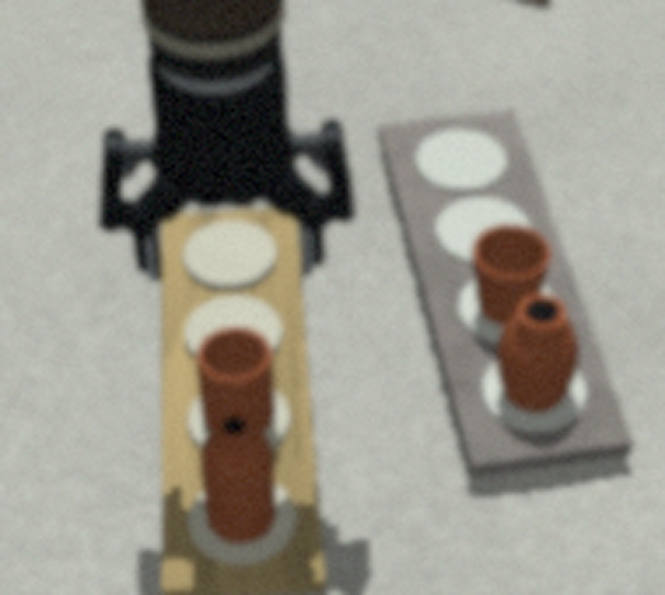

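Beaker (510,275) and vase (538,355) stand centred and upright; now the tumbler.

>>> jog_arm(moves=[{"dp": [0, -0.001, 0.02], "rotation": [0, 0, 0]}, {"dp": [0, -0.001, 0.05], "rotation": [0, 0, 0]}, {"dp": [0, -0.001, 0.08], "rotation": [0, 0, 0]}, {"dp": [0, -0.001, 0.104], "rotation": [0, 0, 0]}, {"dp": [0, -0.001, 0.1145], "rotation": [0, 0, 0]}, {"dp": [0, -0.001, 0.1145], "rotation": [0, 0, 0]}, {"dp": [0, -0.001, 0.1145], "rotation": [0, 0, 0]}, {"dp": [0, -0.001, 0.1145], "rotation": [0, 0, 0]}])

```text
time_s: 17.02
position: [0.4786, -0.121, 0.0428]
ee_rot: [0.707, 0.707, 0.001, 0.001]
contact_force: [0.1, -0.2, 0.6]
width: 0.0853
grip_force: 0.0
```

>>> jog_arm(moves=[{"dp": [0, 0, 0], "rotation": [0, 0, 0]}, {"dp": [0, 0, 0], "rotation": [0, 0, 0]}, {"dp": [0, 0, 0], "rotation": [0, 0, 0]}, {"dp": [0, 0, 0], "rotation": [0, 0, 0]}, {"dp": [0, 0, 0], "rotation": [0, 0, 0]}, {"dp": [0, 0, 0], "rotation": [0, 0, 0]}, {"dp": [0, 0, 0], "rotation": [0, 0, 0]}, {"dp": [0, 0, 0], "rotation": [0, 0, 0]}, {"dp": [0, 0, 0], "rotation": [0, 0, 0]}, {"dp": [0, 0, 0], "rotation": [0, 0, 0]}], claw=0, force=30)

```text
time_s: 17.85
position: [0.4777, -0.1211, 0.0425]
ee_rot: [0.707, 0.707, 0.0, 0.001]
contact_force: [-0.9, 0.4, 6.5]
width: 0.0478
grip_force: 30.6
```

>>> jog_arm(moves=[{"dp": [0, 0, -0.003], "rotation": [0, 0, 0]}, {"dp": [0, 0, -0.008], "rotation": [0, 0, 0]}, {"dp": [0, 0, -0.014], "rotation": [0, 0, 0]}, {"dp": [0, 0, -0.02], "rotation": [0, 0, 0]}, {"dp": [0, 0, -0.02], "rotation": [0, 0, 0]}, {"dp": [0, 0, -0.02], "rotation": [0, 0, 0]}])

```text
time_s: 18.35
position: [0.4775, -0.121, 0.0619]
ee_rot: [0.707, 0.707, 0.0, 0.0]
contact_force: [0.1, 1.0, -1.7]
width: 0.0481
grip_force: 31.2
```

>>> jog_arm(moves=[{"dp": [0, 0, -0.01], "rotation": [0, 0, 0]}, {"dp": [0, 0, -0.03], "rotation": [0, 0, 0]}, {"dp": [0.003, 0.003, -0.052], "rotation": [0, 0, 0]}, {"dp": [0.012, 0.012, -0.07], "rotation": [0, 0, 0]}, {"dp": [0.026, 0.026, -0.08], "rotation": [0, 0, 0]}, {"dp": [0.044, 0.045, -0.085], "rotation": [0, 0, 0]}, {"dp": [0.064, 0.065, -0.085], "rotation": [0, 0, 0]}, {"dp": [0.084, 0.085, -0.085], "rotation": [0, 0, 0]}, {"dp": [0.104, 0.105, -0.085], "rotation": [0, 0, 0]}, {"dp": [0.124, 0.125, -0.085], "rotation": [0, 0, 0]}, {"dp": [0.142, 0.144, -0.085], "rotation": [0, 0, 0]}, {"dp": [0.158, 0.16, -0.085], "rotation": [0, 0, 0]}])

```text
time_s: 19.35
position: [0.6382, 0.0385, 0.1464]
ee_rot: [0.707, 0.707, -0.0, -0.0]
contact_force: [0.4, -0.0, -1.3]
width: 0.0479
grip_force: 31.4
```

>>> jog_arm(moves=[{"dp": [0.01, 0.01, 0], "rotation": [0, 0, 0]}, {"dp": [0.016, 0.016, 0], "rotation": [0, 0, 0]}, {"dp": [0.019, 0.02, 0], "rotation": [0, 0, 0]}, {"dp": [0.0195, 0.02, 0], "rotation": [0, 0, 0]}, {"dp": [0.0195, 0.02, 0], "rotation": [0, 0, 0]}, {"dp": [0.0195, 0.02, 0], "rotation": [0, 0, 0]}])

```text
time_s: 19.85
position: [0.6566, 0.0559, 0.1466]
ee_rot: [0.707, 0.707, -0.0, -0.0]
contact_force: [0.0, 0.3, -1.8]
width: 0.0479
grip_force: 31.4
```

>>> jog_arm(moves=[{"dp": [0, 0.001, 0.006], "rotation": [0, 0, 0]}, {"dp": [0, 0.001, 0.02], "rotation": [0, 0, 0]}, {"dp": [0, 0.001, 0.04], "rotation": [0, 0, 0]}, {"dp": [0, 0.001, 0.06], "rotation": [0, 0, 0]}, {"dp": [0, 0.001, 0.08], "rotation": [0, 0, 0]}, {"dp": [0, 0.001, 0.094], "rotation": [0, 0, 0]}, {"dp": [0, 0.001, 0.102], "rotation": [0, 0, 0]}, {"dp": [0, 0.001, 0.105], "rotation": [0, 0, 0]}, {"dp": [0, 0.001, 0.105], "rotation": [0, 0, 0]}, {"dp": [0, 0.001, 0.105], "rotation": [0, 0, 0]}])

```text
time_s: 20.68
position: [0.6586, 0.0565, 0.0422]
ee_rot: [0.707, 0.707, 0.0, 0.0]
contact_force: [-0.3, 0.3, -1.0]
width: 0.048
grip_force: 31.4
```

>>> jog_arm(moves=[{"dp": [0, 0, 0.0015], "rotation": [0, 0, 0]}, {"dp": [0, 0, 0.003], "rotation": [0, 0, 0]}, {"dp": [0, 0, 0.004], "rotation": [0, 0, 0]}, {"dp": [0, 0, 0.004], "rotation": [0, 0, 0]}, {"dp": [0, 0, 0.004], "rotation": [0, 0, 0]}])

```text
time_s: 21.1
position: [0.6584, 0.0566, 0.0376]
ee_rot: [0.707, 0.707, 0.0, 0.0]
contact_force: [0.7, 0.5, -0.6]
width: 0.0475
grip_force: 31.4
```

>>> jog_arm(moves=[{"dp": [0, 0, 0.0007], "rotation": [0, 0, 0]}, {"dp": [0, 0, 0.0007], "rotation": [0, 0, 0]}, {"dp": [0, 0, 0.0007], "rotation": [0, 0, 0]}])

```text
time_s: 21.35
position: [0.6584, 0.0566, 0.0376]
ee_rot: [0.707, 0.707, 0.0, 0.0]
contact_force: [-1.6, -0.7, 5.9]
width: 0.0478
grip_force: 31.8
```

>>> jog_arm(moves=[{"dp": [0, 0, 0], "rotation": [0, 0, 0]}, {"dp": [0, 0, 0], "rotation": [0, 0, 0]}, {"dp": [0, 0, 0], "rotation": [0, 0, 0]}, {"dp": [0, 0, 0], "rotation": [0, 0, 0]}, {"dp": [0, 0, 0], "rotation": [0, 0, 0]}, {"dp": [0, 0, 0], "rotation": [0, 0, 0]}, {"dp": [0, 0, -0.01], "rotation": [0, 0, 0]}, {"dp": [0, 0, -0.03], "rotation": [0, 0, 0]}, {"dp": [0, 0, -0.06], "rotation": [0, 0, 0]}, {"dp": [0, 0, -0.09], "rotation": [0, 0, 0]}, {"dp": [0, 0, -0.122], "rotation": [0, 0, 0]}, {"dp": [0, 0, -0.122], "rotation": [0, 0, 0]}], claw=1)

```text
time_s: 22.35
position: [0.6609, 0.0568, 0.167]
ee_rot: [0.707, 0.707, 0.004, 0.003]
contact_force: [0.1, -0.2, 1.8]
width: 0.0853
grip_force: 0.0
```

>>> jog_arm(moves=[{"dp": [-0.015, -0.01, 0], "rotation": [0, 0, 0]}, {"dp": [-0.042, -0.029, 0], "rotation": [0, 0, 0]}, {"dp": [-0.072, -0.05, 0], "rotation": [0, 0, 0]}, {"dp": [-0.104, -0.072, 0], "rotation": [0, 0, 0]}, {"dp": [-0.136, -0.094, 0], "rotation": [0, 0, 0]}, {"dp": [-0.168, -0.117, 0], "rotation": [0, 0, 0]}, {"dp": [-0.2, -0.139, 0], "rotation": [0, 0, 0]}, {"dp": [-0.23, -0.16, 0], "rotation": [0, 0, 0]}, {"dp": [-0.25, -0.174, 0], "rotation": [0, 0, 0]}, {"dp": [-0.2595, -0.18, 0], "rotation": [0, 0, 0]}, {"dp": [-0.2595, -0.18, 0], "rotation": [0, 0, 0]}, {"dp": [-0.2595, -0.18, 0], "rotation": [0, 0, 0]}])

```text
time_s: 23.35
position: [0.4784, -0.203, 0.1592]
ee_rot: [0.708, 0.707, 0.0, 0.0]
contact_force: [-0.6, -0.5, -0.9]
width: 0.085
grip_force: 0.0
```

```bash
python3 - <<'E'
from h import *
print(read_state()['position'])
a=shot('side','s7')[130:300,210:400]; a=cv2.resize(a,None,fx=3.5,fy=3.5,interpolation=cv2.INTER_CUBIC)
cv2.imwrite('pics/c7.png',np.clip(a*1.6,0,255).astype(np.uint8))
E
```

```text
[ 0.47843373 -0.20297972  0.1591741 ]
```

View pics/c7.png

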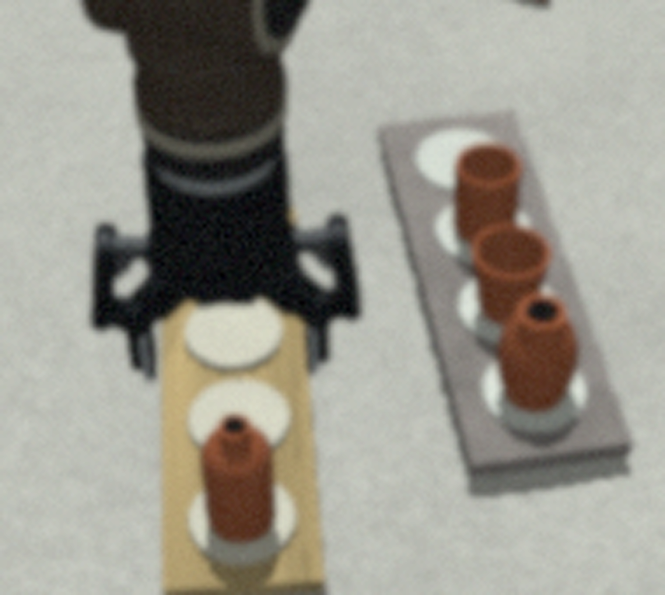

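Three pots stand upright on their discs; only the flask (crop 237,490) remains, below the gripper.

>>> jog_arm(moves=[{"dp": [0, 0, 0.015], "rotation": [0, 0, 0]}, {"dp": [0, 0, 0.04], "rotation": [0, 0, 0]}, {"dp": [0, 0, 0.065], "rotation": [0, 0, 0]}, {"dp": [0, 0, 0.088], "rotation": [0, 0, 0]}, {"dp": [0, 0, 0.101], "rotation": [0, 0, 0]}, {"dp": [0, 0, 0.101], "rotation": [0, 0, 0]}, {"dp": [0, 0, 0.101], "rotation": [0, 0, 0]}, {"dp": [0, 0, 0.101], "rotation": [0, 0, 0]}])

```text
time_s: 24.07
position: [0.4793, -0.2024, 0.0586]
ee_rot: [0.707, 0.708, 0.0, 0.001]
contact_force: [0.5, -0.1, 0.9]
width: 0.0855
grip_force: 0.0
```

>>> jog_arm(moves=[{"dp": [0, 0, 0], "rotation": [0, 0, 0]}, {"dp": [0, 0, 0], "rotation": [0, 0, 0]}, {"dp": [0, 0, 0], "rotation": [0, 0, 0]}, {"dp": [0, 0, 0], "rotation": [0, 0, 0]}, {"dp": [0, 0, 0], "rotation": [0, 0, 0]}, {"dp": [0, 0, 0], "rotation": [0, 0, 0]}, {"dp": [0, 0, 0], "rotation": [0, 0, 0]}, {"dp": [0, 0, 0], "rotation": [0, 0, 0]}, {"dp": [0, 0, 0], "rotation": [0, 0, 0]}, {"dp": [0, 0, 0], "rotation": [0, 0, 0]}], claw=0, force=30)

```text
time_s: 24.9
position: [0.4785, -0.2031, 0.0586]
ee_rot: [0.707, 0.707, 0.0, 0.001]
contact_force: [-1.3, 1.1, 5.2]
width: 0.0436
grip_force: 30.4
```

>>> jog_arm(moves=[{"dp": [0, 0, -0.003], "rotation": [0, 0, 0]}, {"dp": [0, 0, -0.008], "rotation": [0, 0, 0]}, {"dp": [0, 0, -0.014], "rotation": [0, 0, 0]}, {"dp": [0, 0, -0.02], "rotation": [0, 0, 0]}, {"dp": [0, 0, -0.02], "rotation": [0, 0, 0]}, {"dp": [0, 0, -0.02], "rotation": [0, 0, 0]}])

```text
time_s: 25.4
position: [0.4785, -0.2031, 0.0782]
ee_rot: [0.707, 0.707, 0.0, 0.0]
contact_force: [-0.1, -0.3, -0.3]
width: 0.0431
grip_force: 30.6
```

>>> jog_arm(moves=[{"dp": [0, 0, -0.01], "rotation": [0, 0, 0]}, {"dp": [0, 0, -0.03], "rotation": [0, 0, 0]}, {"dp": [0.005, 0.003, -0.052], "rotation": [0, 0, 0]}, {"dp": [0.018, 0.009, -0.07], "rotation": [0, 0, 0]}, {"dp": [0.036, 0.018, -0.08], "rotation": [0, 0, 0]}, {"dp": [0.059, 0.03, -0.085], "rotation": [0, 0, 0]}, {"dp": [0.084, 0.042, -0.085], "rotation": [0, 0, 0]}, {"dp": [0.109, 0.055, -0.085], "rotation": [0, 0, 0]}, {"dp": [0.134, 0.068, -0.085], "rotation": [0, 0, 0]}, {"dp": [0.159, 0.08, -0.085], "rotation": [0, 0, 0]}, {"dp": [0.184, 0.093, -0.085], "rotation": [0, 0, 0]}, {"dp": [0.209, 0.105, -0.085], "rotation": [0, 0, 0]}])

```text
time_s: 26.4
position: [0.5836, 0.0075, 0.1631]
ee_rot: [0.707, 0.707, -0.0, 0.0]
contact_force: [0.5, -0.7, -1.2]
width: 0.0434
grip_force: 30.8
```

>>> jog_arm(moves=[{"dp": [0.025, 0.013, 0], "rotation": [0, 0, 0]}, {"dp": [0.05, 0.025, 0], "rotation": [0, 0, 0]}, {"dp": [0.075, 0.038, 0], "rotation": [0, 0, 0]}, {"dp": [0.097, 0.049, 0], "rotation": [0, 0, 0]}, {"dp": [0.114, 0.058, 0], "rotation": [0, 0, 0]}, {"dp": [0.125, 0.064, 0], "rotation": [0, 0, 0]}, {"dp": [0.13, 0.066, 0], "rotation": [0, 0, 0]}, {"dp": [0.13, 0.066, 0], "rotation": [0, 0, 0]}, {"dp": [0.13, 0.066, 0], "rotation": [0, 0, 0]}])

```text
time_s: 27.15
position: [0.6488, 0.1355, 0.1626]
ee_rot: [0.707, 0.707, -0.0, -0.0]
contact_force: [0.1, -0.6, -2.1]
width: 0.0431
grip_force: 30.8
```

>>> jog_arm(moves=[{"dp": [0, 0.0005, 0.006], "rotation": [0, 0, 0]}, {"dp": [0, 0.0005, 0.02], "rotation": [0, 0, 0]}, {"dp": [0, 0.0005, 0.04], "rotation": [0, 0, 0]}, {"dp": [0, 0.0005, 0.06], "rotation": [0, 0, 0]}, {"dp": [0, 0.0005, 0.08], "rotation": [0, 0, 0]}, {"dp": [0, 0.0005, 0.094], "rotation": [0, 0, 0]}, {"dp": [0, 0.0005, 0.102], "rotation": [0, 0, 0]}, {"dp": [0, 0.0005, 0.105], "rotation": [0, 0, 0]}, {"dp": [0, 0.0005, 0.105], "rotation": [0, 0, 0]}, {"dp": [0, 0.0005, 0.105], "rotation": [0, 0, 0]}])

```text
time_s: 27.98
position: [0.6501, 0.1358, 0.0586]
ee_rot: [0.707, 0.707, 0.0, 0.0]
contact_force: [0.4, 0.5, -0.9]
width: 0.0435
grip_force: 30.8
```

>>> jog_arm(moves=[{"dp": [0, 0, 0.0015], "rotation": [0, 0, 0]}, {"dp": [0, 0, 0.003], "rotation": [0, 0, 0]}, {"dp": [0, 0, 0.004], "rotation": [0, 0, 0]}, {"dp": [0, 0, 0.004], "rotation": [0, 0, 0]}, {"dp": [0, 0, 0.004], "rotation": [0, 0, 0]}])

```text
time_s: 28.4
position: [0.6497, 0.1362, 0.0538]
ee_rot: [0.707, 0.707, 0.0, 0.0]
contact_force: [-0.4, -0.3, -0.8]
width: 0.0433
grip_force: 30.8
```

>>> jog_arm(moves=[{"dp": [0, 0, 0.0007], "rotation": [0, 0, 0]}, {"dp": [0, 0, 0.0007], "rotation": [0, 0, 0]}, {"dp": [0, 0, 0.0007], "rotation": [0, 0, 0]}])

```text
time_s: 28.65
position: [0.6498, 0.1362, 0.0537]
ee_rot: [0.707, 0.707, 0.0, 0.0]
contact_force: [-1.8, -2.0, 4.9]
width: 0.0434
grip_force: 31.2
```

>>> jog_arm(moves=[{"dp": [0, 0, 0], "rotation": [0, 0, 0]}, {"dp": [0, 0, 0], "rotation": [0, 0, 0]}, {"dp": [0, 0, 0], "rotation": [0, 0, 0]}, {"dp": [0, 0, 0], "rotation": [0, 0, 0]}, {"dp": [0, 0, 0], "rotation": [0, 0, 0]}, {"dp": [0, 0, 0], "rotation": [0, 0, 0]}, {"dp": [0, 0, -0.01], "rotation": [0, 0, 0]}, {"dp": [0, 0, -0.03], "rotation": [0, 0, 0]}, {"dp": [0, 0, -0.06], "rotation": [0, 0, 0]}, {"dp": [0, 0, -0.09], "rotation": [0, 0, 0]}, {"dp": [0, 0, -0.12], "rotation": [0, 0, 0]}, {"dp": [0, 0, -0.12], "rotation": [0, 0, 0]}], claw=1)

```text
time_s: 29.65
position: [0.6521, 0.1366, 0.181]
ee_rot: [0.707, 0.707, 0.004, 0.003]
contact_force: [0.4, 0.3, 0.6]
width: 0.0851
grip_force: 0.0
```

>>> jog_arm(moves=[{"dp": [0, -0.02, 0], "rotation": [0, 0, 0]}, {"dp": [0, -0.05, 0], "rotation": [0, 0, 0]}, {"dp": [0, -0.09, 0], "rotation": [0, 0, 0]}, {"dp": [0, -0.13, 0], "rotation": [0, 0, 0]}, {"dp": [0, -0.17, 0], "rotation": [0, 0, 0]}, {"dp": [0, -0.21, 0], "rotation": [0, 0, 0]}, {"dp": [0, -0.25, 0], "rotation": [0, 0, 0]}, {"dp": [0, -0.28, 0], "rotation": [0, 0, 0]}, {"dp": [0, -0.3, 0], "rotation": [0, 0, 0]}, {"dp": [0, -0.3, 0], "rotation": [0, 0, 0]}, {"dp": [0, -0.3, 0], "rotation": [0, 0, 0]}])

```text
time_s: 30.57
position: [0.3493, 0.1363, 0.174]
ee_rot: [0.707, 0.707, 0.001, 0.001]
contact_force: [0.4, 0.2, 0.6]
width: 0.0855
grip_force: 0.0
```

```bash
python3 - <<'E'
from h import *
print(read_state()['position'])
r=lambda i:cv2.resize(i,None,fx=3.5,fy=3.5,interpolation=cv2.INTER_CUBIC)
a=r(shot('top','t8')[140:220,215:385]); b=r(shot('side','s8')[155:245,300:400])
o=np.zeros((a.shape[0]+b.shape[0],a.shape[1],3),np.uint8); o[:a.shape[0]]=a;o[a.shape[0]:,:b.shape[1]]=b
print(a.shape); cv2.imwrite('pics/c8.png',np.clip(o*1.6,0,255).astype(np.uint8))
E
```

```text
[0.34934874 0.13628494 0.17397828]
(280, 595, 3)
```

View pics/c8.png

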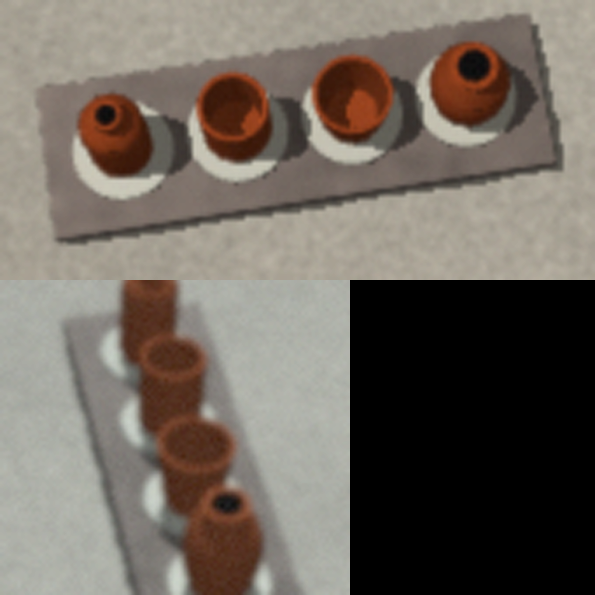

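All four stand upright on their discs (mouths at crop 106,115; 234,106; 353,95; 474,65). A last number check, then hand in.

```bash
python3 - <<'E'
from h import *
from plant import sign_off
D=np.array([[.6495,.136],[.658,.0565],[.667,-.023],[.6755,-.1028]]); m=0
for u,h,d in zip([(106,115),(234,106),(353,95),(474,65)],(88,64,54,76),D):
    e=(pix2plane('top',[np.array(u)/3.5+[215,140]-.36],.027+h/1000)[0,:2]-d)*1000; print(e.round(1)); m=max(m,abs(e).max())
if m<8: print(sign_off())
E
```

```text
[0.6 1.9]
[1. 0.]
[-1.2  0.8]
[0.8 1.1]
the job is handed in; nothing more can be done
None
```

All four pots now stand upright and released on the kiln shelf in reverse order — flask, tumbler, beaker, vase from the robot's left — each within about 2 mm of its disc centre by camera; the job was handed in at about 31 s, with no verdict shown.

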